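Set the topping dispenser to the round canister and open its outlet

ROBOT

A 6-joint arm with a two-finger parallel gripper is mounted at the origin on the work surface. World frame = base frame: x ahead of the robot, y to its left, z up, the work surface at z = 0. Lengths are in m, angles in degrees, forces in N, time in s.
With the tool pointing down it reaches from about 0.4 to 0.825 m from the base axis. Payload 7 kg.
Tool frame: the origin (TCP) lies midway between the tips of the shut fingers; the grasp point (between the pads) lies 19 mm behind it (ctrl.hold_point_z is the distance from the TCP to the grasp point, in m); z points along the fingers, y is the line along which they close (so a half turn about z gives the same grasp; the last joint's range is limited). The gripper opens to 88 mm and grips with 3 to 60 N. Pads are 19 mm wide; open, the fingers measure 130 mm over their backs; the gripper's body (78 mm by 193 mm) begins 47 mm behind the grasp point.
Start: joints at [-49.326, 20.546, 0.682, 0, -70.136, -16.507], TCP at [0.276, -0.616, 0.227] pointing down, gripper open.
Joint ranges: [-176.03, 176.03], [-82.01, 121.73], [-58.28, 71.71], [-173.87, 95.51], [-174.79, -0.11], [-173.66, 173.66]. Speed limits (degrees/s): [136.94, 136.94, 172.46, 180, 180, 180].

INTERFACE

Orientations are given as [roll, pitch, yaw] about the fixed x, y, z axes, in that order (R = Rz(yaw) Ry(pitch) Rx(roll)).
In Python, from plant import ctrl gives the robot as it stands.
- The arm moves only by the tool apply_moves, never from a script. Its argument "deltas" is a list of rows, each an object with "fingers": the finger opening in mm, from 0 to 87.6; "delta_pos": the shift along the tool's x, y, z in mm, a list of three; "angular": the turn, a rotation vector about the tool's x, y, z in degrees, a list of three. A call has 1 to 10 rows; each row is the pose to reach, as a shift and turn from the pose commanded when the call began, along the tool's axes at that moment; what a row does not reach only later rows make up. A row lasts 1/10 s, in which the tool goes at most 50 mm and 8.59 degrees, less where a joint would pass 70% of its speed; a pose out of reach is approached as far as the arm can. A call with a gripper value outside its range is refused whole. The fingers move at their own pace and stop on an object; the grip force is fixed at half the most. Time passes only in rows, so rows that repeat a pose let the fingers close. It gives the time, the measured TCP pose, the force, the opening and the grip force at its end, in the units of the state.
- ctrl.get_obs(): the state, without advancing time (a new reading comes with each control period).
- ctrl.snapshot(name): name is "scene" or "top" or "wrist"; returns the picture (420x560x3 uint8, red, green, blue); there is no depth.
- ctrl.camera_params(name): a dict with "fx", "fy", "cx", "cy" (pixels), "cam_to_world" (4x4, takes a point from camera to world coordinates); the wrist camera has in their place "mount" (4x4, takes a point from camera to tool coordinates, whose origin is the TCP and whose axes are the flange's). Camera axes: x right, y up, looking along -z (the intrinsics and any distortion apply to the point x, -y, -z); pixel columns grow to the right and rows downward; lengths in m; the calibration is good to about 2 mm. A picture is of the moment at which its call begins: read the wrist's pose just before it. camera_params takes no time and is no camera call.
- ctrl.close_job(): hands the job in; it is judged then, once.
The state is a dict: "clock": time; "joint_pos": joint angles; "qvel": joint speeds; "tau": joint torques, N m; "tool_pos": TCP position; "orientation": TCP orientation; "force": force on the tool from outside, world axes, zero at the start; "moment": the same for the moment, N m; "opening": finger opening in m; "gripper_force": force on a finger pad.
Only numpy, scipy, OpenCV 4.12 (cv2) and the standard library are available. Lean on these libraries where they do the work, as an engineer would, in place of code of your own. Each camera call takes 0.05 s, during which the arm holds its last target. There are 200 camera calls.

TASK

Turn the white cap on the topping dispenser until its wedge-shaped opening points squarely at the side where the round canister is docked. Only then press the release tab on the outlet cover down and, keeping it pressed, slide the cover fully open; then let go and leave the pan, bottle and bowl where they are.

Things in the scene. Friction and masses are not known exactly. Their poses are not given: they have to be found in the camera images.
- dispenser: Fixed steel wedge, 225 mm deep (x), 230 mm wide (y), 46 mm high in front, 154 mm at the back. Origin: centre of underside. Its front (-x) faces the robot; +y is its left side as the robot sees it. The deck slopes 0.45 rad down to the front: normal (-0.435, 0, 0.900), up-slope (0.900, 0, 0.435) in its frame. Two 14 mm high rails run along y at the deck's low end.
- cap (a joint): Angle of the white cap about the deck's normal, counter-clockwise positive seen from above. 0: opening points up-slope; +1.571: to the dispenser's left (+y); -1.571: to its right (-y). End stops at -2.5 and 2.5. It stays where it is left; turning takes about 0.15 N m.
- cap_grip (a point): Centre of the grip bar, on the cap's axis, 32 mm above the deck. The cap is a white disc, 144 mm diameter, its top 12 mm above the deck; the bar on it is 100 mm long, 20 mm thick, 34 mm high (12 to 46 mm above the deck), gripped across its thickness. Axes: z along the deck's normal, x across the bar towards the opening, y along the bar.
- cap_opening (a point): Middle of the wedge-shaped opening in the cap (27 to 62 mm from the cap's axis, about 46 degrees wide), at the cap's top face, 46 mm from the axis; turns with the cap. Dark ports in the deck lie under it when it points squarely left or right.
- cover (a joint): Opening of the outlet cover in m: 0 closed, 0.085 fully open (end stop), sliding to the dispenser's left (+y). Aluminium plate, 60 x 100 mm, between the rails at the deck's low end, top 12 mm above the deck, over a dark outlet. Caught at about 1 mm unless the tab is pressed 5 mm or more; keep it pressed for the first 15 mm. Slides with about 2 N, stays where left.
- tab (a joint): How far the release tab is pressed into the cover, in m: 0 released, 0.008 fully down. Spring: 2 N to start, about 5 N fully down; it comes up again when let go.
- tab_pad (a point): Middle of the flat top of the grey release tab on the cover; released, it is 22 mm above the deck. The flat is 42 mm up-slope by 42 mm along the slide; at its left (+y) end a rib 8 mm thick rises 15 mm above the flat, its near face 21 mm from this point: a fingertip can push on it. Axes: z deck's normal, x up-slope, y sliding direction.
- round_canister: Fixed round aluminium canister, 96 mm diameter, 150 mm high with its knob, docked at the left or the right side of the dispenser, 185 mm from its middle. Origin: centre of its underside.
- square_canister: Fixed square aluminium canister, 90 x 90 mm, 150 mm high with its knob, docked at the other side, 185 mm from the middle. Origin: centre of its underside.
- pan: Loose steel pan 100 x 160 mm, 30 mm high, standing in front of the dispenser under the outlet; leave it. Origin: centre of its underside.
- bottle: Loose white bottle, 64 mm diameter, 170 mm high; leave it. Origin: centre of its underside.
- bowl: Loose steel bowl, 150 mm diameter, 70 mm high; leave it. Origin: centre of its underside.
Things that resemble listed ones, but are neither listed nor needed, are in the scene too. Leave any red look-alike of the round_canister alone.

How it is judged (in metres and radians):
On the way, in this order (a step that is already met when the one before it is completed fails the run):
1. the cap's opening points squarely at the round canister's side (within 0.12 rad) while the cover is still closed (((y of round_canister in the frame of dispenser above 0 m and value of joint cap between 1.451 and 1.691 rad) or (y of round_canister in the frame of dispenser below 0 m and value of joint cap between -1.691 and -1.451 rad)) and value of joint cover below 0.01 m), for 0.3 s.
2. the cover is slid fully open (value of joint cover above 0.077 m), for 0.2 s.
At the end, for the whole second after the job is handed in: The cap's opening points at the round canister's side within 0.12 rad (7 degrees) of square and the cap is at rest, the cover is open by more than 77 of its 85 mm, and the tab has come up again (((y of round_canister in the frame of dispenser above 0 m and value of joint cap between 1.451 and 1.691 rad) or (y of round_canister in the frame of dispenser below 0 m and value of joint cap between -1.691 and -1.451 rad)) and value of joint cover above 0.077 m and value of joint tab below 0.002 m and velocity of joint cap between -0.05 and 0.05 rad/s); the robot touches nothing.
It fails at once if the pan, bottle or bowl is moved by more than 25 mm (distance of any of pan, bottle, bowl from where it was at the start of the episode above 0.025 m).
It also fails if it takes over 64 s, if anything falls off the work surface, if the arm or the gripper's body presses on something with over 40 N, if the wrist force passes 120 N, or if a joint passes its speed limit or range.

## Working session

There is one attempt and no reset: what is moved stays moved. The work goes in short steps, Python scripts to look and compute and a tool call to move; the robot and the scene stay as the last step left them, time stands still between calls to the robot, and variables do not carry over. Pictures are saved under pics/ and viewed, at most 10 in all, crops included, and the job is handed in when it is done.

Besides the shell and the picture viewer there is one more tool, called as name(argument=value, ...) on one line, values as JSON. apply_moves: Moves the arm, as the interface text tells. Its arguments: {"type":"object","properties":{"deltas":{"type":"array"}},"required":["deltas"]}

```bash
mkdir -p pics && ls
python3 - <<'E'
from plant import ctrl
import cv2,numpy as np
ims=[]
for n in("scene","top"):
    im=ctrl.snapshot(n); cv2.imwrite(f"pics/{n}0.png",im[:,:,::-1])
    p=ctrl.camera_params(n); print(n,p["fx"],p["fy"],p["cx"],p["cy"],[k for k in p]); print(np.round(p["cam_to_world"],4))
p=ctrl.camera_params("wrist");print(p)
print(ctrl.get_obs())
E
```

```text
pics
scene 407.3491476060885 407.3491476060885 281.987679937153 209.29056743901603 ['fx', 'fy', 'cx', 'cy', 'cam_to_world']
[[ 2.432e-01 -8.593e-01  4.500e-01  9.595e-01]
 [ 9.700e-01  2.155e-01 -1.127e-01 -1.002e-01]
 [-1.000e-04  4.639e-01  8.859e-01  9.341e-01]
 [ 0.000e+00  0.000e+00  0.000e+00  1.000e+00]]
top 495.0375864952192 495.0375864952192 276.5562440500048 195.06895904226081 ['fx', 'fy', 'cx', 'cy', 'cam_to_world']
[[-0.0022  0.984  -0.1782  0.3669]
 [-1.     -0.0019  0.0019 -0.0097]
 [ 0.0015  0.1782  0.984   1.1626]
 [ 0.      0.      0.      1.    ]]
{'fx': 375.46947587288446, 'fy': 375.46947587288446, 'cx': 283.1265034198406, 'cy': 210.57784959073405, 'mount': array([[ 6.85253805e-04,  9.53366498e-01,  3.01814266e-01,
         8.24541710e-02],
       [ 9.99998837e-01, -1.06443234e-03,  1.09186728e-03,
         1.22860878e-04],
       [ 1.36221054e-03,  3.01813167e-01, -9.53366119e-01,
        -1.59793338e-01],
       [ 0.00000000e+00,  0.00000000e+00,  0.00000000e+00,
         1.00000000e+00]])}
{'clock': 0.1, 'joint_pos': array([-4.93250206e+01,  2.05886833e+01,  6.37681362e-01, -1.81884039e-02,
       -7.01359168e+01, -1.65082049e+01]), 'qvel': array([ 0.09839394, -0.10999904,  0.15677824,  0.0341918 , -0.13158055,
        0.03187946]), 'tau': array([-1.96507171e-03, -5.84161627e+01,  2.93752134e+01,  7.01552331e+00,
        1.01539999e-02, -5.56078805e-05]), 'tool_pos': array([ 0.2761444 , -0.61543484,  0.2256895 ]), 'orientation': array([ 1.79911805e+02, -8.30638421e-03, -1.55839412e+02]), 'force': array([0.39687594, 0.43765275, 0.18130257]), 'moment': array([ 0.00872765, -0.0245109 ,  0.05409295]), 'gripper_force': 0.0, 'opening': 0.08763883741641748}
```

View pics/scene0.png

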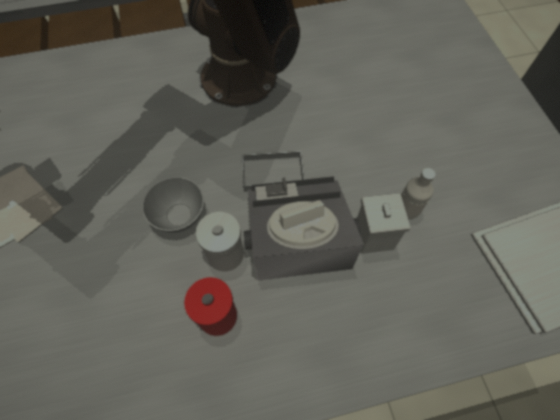

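View pics/top0.png

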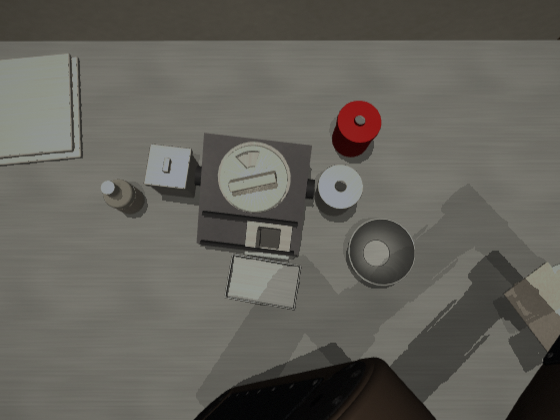

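The top view shows the dispenser at about (255,190), the white cap at (254,178) with its opening up at (246,158), and the tab at (270,238). For the round canister there are three candidates: the aluminium one at (340,188), the red look-alike at (358,122) and the bowl at (382,252). I choose the aluminium one at (340,188), which is on the right (-y). The square canister is at (170,167).

Run:
```python
import cv2
im=cv2.imread("pics/top0.png")
c=im[125:275,185:385]
c=cv2.resize(c,(800,600),interpolation=cv2.INTER_CUBIC)
c=cv2.convertScaleAbs(c,alpha=1.3)
cv2.imwrite("pics/topcrop.png",c)
```

```text
(no output)
```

View pics/topcrop.png

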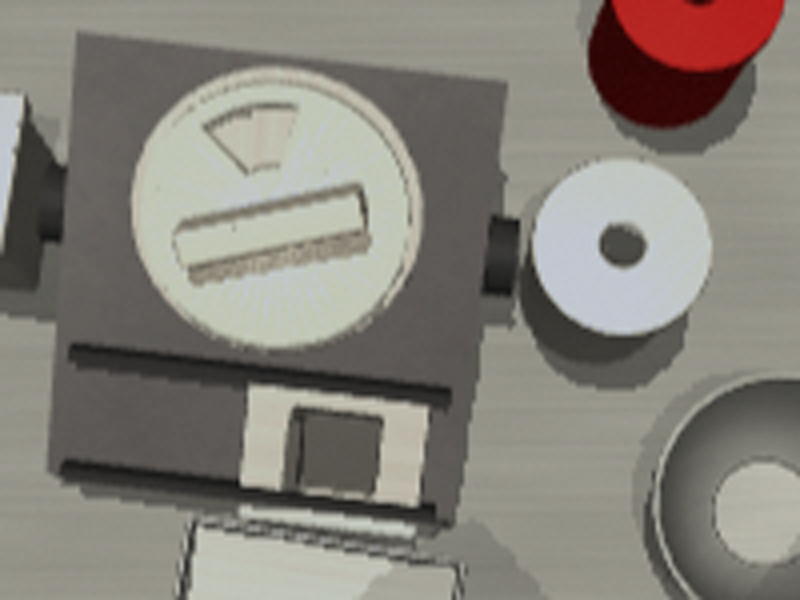

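The crop confirms the choice: a round aluminium canister with a knob sits at crop (622,246), docked on the right. The cap opening is at (255,138), the bar runs from (175,235) to (365,200), the cover spans (245..430, 385..505) and the tab is at (340,450), with its rib at (297,450).

```bash
cat > h.py <<'E'
import numpy as np, cv2
from plant import ctrl
from scipy.spatial.transform import Rotation as R
def ray(name,uv):
    p=ctrl.camera_params(name); T=p["cam_to_world"]
    d=np.array([(uv[0]-p["cx"])/p["fx"],-(uv[1]-p["cy"])/p["fy"],-1.])
    return T[:3,3],T[:3,:3]@d
def onz(o,d,z): return o+d*(z-o[2])/d[2]
def onplane(o,d,n,p0): return o+d*(n@(p0-o))/(n@d)
def fr(x,y,yaw):  # dispenser frame
    return R.from_euler('z',yaw).as_matrix(), np.array([x,y,0.])
E
python3 - <<'E'
from h import *
f=lambda u,v:(185+u/4-.4,125+v/4-.4)
C=[((78,32),(.1125,.115,.154)),((506,83),(.1125,-.115,.154)),((48,470),(-.1125,.115,.046)),((452,525),(-.1125,-.115,.046))]
W=np.array([onz(*ray("top",f(*c)),b[2]) for c,b in C]); B=np.array([b for _,b in C])
print(W.round(4))
for i,j in((0,1),(2,3),(0,2),(1,3)): print(i,j,np.linalg.norm((W[i]-W[j])[:2]))
w=W[:,:2]-W[:,:2].mean(0); b=B[:,:2]
yaw=np.arctan2((b[:,0]*w[:,1]-b[:,1]*w[:,0]).sum(),(b*w).sum()); o=W[:,:2].mean(0)
print("disp",o,np.degrees(yaw))
Rm,t=fr(*o,yaw)
n=Rm@[-.435,0,.9]; up=Rm@[.9,0,.435]; yy=Rm@[0,1,0]; mid=Rm@[0,0,.1]+t
def loc(uv,h):
    P=onplane(*ray("top",f(*uv)),n,mid+n*h); q=P-mid; return P,np.array([q@up,q@yy])
for nm,uv,h in(("in",(264,172),.012),("out",(252,108),.012),("barR",(361,205),.046),("barL",(178,247),.046),("bar_tl",(178,232),.046),("bar_tr",(358,187),.046),("bar_bl",(188,268),.046),("bar_br",(368,232),.046),("discL",(133,200),.012),("discR",(412,215),.012),("discT",(275,70),.012),("discB",(275,350),.012),
  ("cov_l",(245,440),.012),("cov_r",(430,450),.012),("tabtl",(302,410),.022),("tabtr",(384,416),.022),("tabbl",(300,487),.022),("tabbr",(378,496),.022),("ribtl",(290,408),.037)):
    P,l=loc(uv,h); print(nm,P.round(4),l.round(4))
for uv,z in(((622,246),.15),((622,246),.125)):
    P=onz(*ray("top",f(*uv)),z); print("can",P.round(3),(Rm.T@(P-t)).round(3))
E
```

```text
[[ 0.6844  0.1416  0.154 ]
 [ 0.656  -0.0847  0.154 ]
 [ 0.4618  0.1685  0.046 ]
 [ 0.4305 -0.0588  0.046 ]]
0 1 0.22806690501231966
2 3 0.22940512120644602
0 2 0.22419369394631158
1 3 0.22697942837732138
disp [0.55818968 0.04164051] -7.12028988427066
in [0.6117 0.0433 0.1389] [0.0645 0.0083]
out [0.6428 0.0491 0.1535] [0.098  0.0179]
barR [ 0.5872 -0.0082  0.168 ] [ 0.0611 -0.0459]
barL [0.5683 0.0869 0.1532] [0.0272 0.0462]
bar_tl [0.5756 0.0867 0.1567] [0.0352 0.0469]
bar_tr [ 0.5958 -0.0067  0.172 ] [ 0.0703 -0.0433]
bar_bl [0.5581 0.082  0.1486] [0.0166 0.04  ]
bar_br [ 0.5743 -0.0118  0.162 ] [ 0.0473 -0.051 ]
discL [0.5989 0.1137 0.1285] [0.0408 0.0766]
discR [ 0.5895 -0.0353  0.1329] [ 0.0509 -0.0724]
discT [0.6608 0.0367 0.1628] [0.1195 0.0078]
discB [0.5225 0.0388 0.0964] [-0.0332 -0.0073]
cov_l [0.4758 0.0561 0.073 ] [-0.0869  0.0041]
cov_r [ 0.4698 -0.0457  0.0762] [-0.0796 -0.0977]
tabtl [0.4901 0.0241 0.0928] [-0.062  -0.0258]
tabtr [ 0.4866 -0.0204  0.0938] [-0.0597 -0.0704]
tabbl [0.4499 0.0257 0.0734] [-0.1065 -0.0293]
tabbr [ 0.4449 -0.0171  0.0736] [-0.1061 -0.0724]
ribtl [0.4893 0.03   0.1088] [-0.0564 -0.0201]
can [ 0.569 -0.144  0.15 ] [ 0.034 -0.183  0.15 ]
can [ 0.574 -0.148  0.125] [ 0.039 -0.186  0.125]
```

The sizes match the given ones: deck edges measure 228 to 229 mm against 230, and the canister is 183 mm from the middle against 185, on the -y side. The cap is at about +20°, so it must turn to -90° (110° clockwise). The first move is a hover over the cap, with the tool along the deck normal.

```bash
cat >> h.py <<'E'
yaw=np.radians(-7.1); Rd,td=fr(.5582,.0416,yaw)
n=Rd@[-.435,0,.9]; up=Rd@[.9,0,.435]; yy=Rd@[0,1,0]; mid=Rd@[0,0,.1]+td
def pt(a,b,h): return mid+up*a+yy*b+n*h
def loc(P): q=P-mid; return np.array([q@up,q@yy,q@n])
def toolR(a): # tool z=-n, tool y = -(up turned by a deg ccw about n)
    y=-(np.cos(a)*up+np.sin(a)*yy); z=-n; return np.c_[np.cross(y,z),y,z]
def pose():
    o=ctrl.get_obs(); return o["tool_pos"],R.from_euler('xyz',o["orientation"],degrees=True).as_matrix(),o
def go(P,Rt):
    p,r,o=pose()
    print("t",round(o["clock"],2),"loc",(loc(p)*1e3).round(1),"dpos",(r.T@(P-p)*1e3).round(1),"ang",np.degrees(R.from_matrix(r.T@Rt).as_rotvec()).round(2),"F",o["force"].round(1),"J",o["joint_pos"].round(0))
E
python3 - <<'E'
from h import *
go(pt(.043,0,.12),toolR(np.radians(20)))
E
```

```text
t 0.1 loc [-124.1 -686.9  199.5] dpos [-5.147e+02  4.910e+02 -3.000e-01] ang [ 26.41  -9.2  -77.33] F [0.4 0.4 0.2] J [-49.  21.   1.  -0. -70. -17.]
```

apply_moves(deltas=[{"fingers": 87,"delta_pos": [-33,31,-10],"angular": [0,0,0]},{"fingers": 87,"delta_pos": [-66,63,-20],"angular": [2,-1,-6]},{"fingers": 87,"delta_pos": [-100,95,-20],"angular": [4.5,-1.5,-13]},{"fingers": 87,"delta_pos": [-133,127,-20],"angular": [7,-2.4,-20]},{"fingers": 87,"delta_pos": [-167,159,-20],"angular": [9.5,-3.3,-27]},{"fingers": 87,"delta_pos": [-200,191,-20],"angular": [12,-4.2,-34]},{"fingers": 87,"delta_pos": [-234,223,-20],"angular": [14,-5,-41]},{"fingers": 87,"delta_pos": [-267,255,-20],"angular": [16.4,-5.7,-48]},{"fingers": 87,"delta_pos": [-300,287,-20],"angular": [18.8,-6.5,-55]},{"fingers": 87,"delta_pos": [-330,315,-20],"angular": [20.5,-7.1,-60]}])

```text
clock: 1.1
tool_pos: [0.4483, -0.1913, 0.2467]
orientation: [-159.5, -4.0, -95.6]
force: [0.4, -0.4, 0.9]
opening: 0.0872
gripper_force: 0.0
```

Run:
```python
from h import *
go(pt(.043,0,.12),toolR(np.radians(20)))
```

```text
t 1.1 loc [  -8.4 -244.7  166.9] dpos [-243.7  -67.6   28.5] ang [  5.75  -2.1  -17.02] F [ 0.4 -0.4  0.9] J [  6. -12. -40.  11. -43. -18.]
```

apply_moves(deltas=[{"fingers": 87,"delta_pos": [-48,-13,5],"angular": [1,-0.4,-3.5]},{"fingers": 87,"delta_pos": [-96,-26,10],"angular": [2,-0.8,-7]},{"fingers": 87,"delta_pos": [-144,-40,15],"angular": [3.5,-1.2,-10]},{"fingers": 87,"delta_pos": [-190,-53,20],"angular": [4.5,-1.6,-14]},{"fingers": 87,"delta_pos": [-225,-62,25],"angular": [5.7,-2,-17]},{"fingers": 87,"delta_pos": [-243,-67,28],"angular": [5.7,-2.1,-17]},{"fingers": 87,"delta_pos": [-243,-67,28],"angular": [5.7,-2.1,-17]},{"fingers": 87,"delta_pos": [-243,-67,28],"angular": [5.7,-2.1,-17]}])

```text
clock: 1.9
tool_pos: [0.5449, 0.0402, 0.2263]
orientation: [-155.8, -8.5, -79.2]
force: [0.1, -0.3, -0.8]
opening: 0.0872
gripper_force: 0.0
```

Run:
```python
from h import *
go(pt(.043,0,.12),toolR(np.radians(20)))
im=ctrl.snapshot("wrist"); cv2.imwrite("pics/w1.png",im[:,:,::-1])
```

```text
t 1.9 loc [ 43.2  -3.1 119.3] dpos [-3.  -0.8 -0.6] ang [ 0.27 -0.06 -0.25] F [ 0.1 -0.3 -0.8] J [ 34.  -6. -47.  31. -33. -46.]
```

View pics/w1.png

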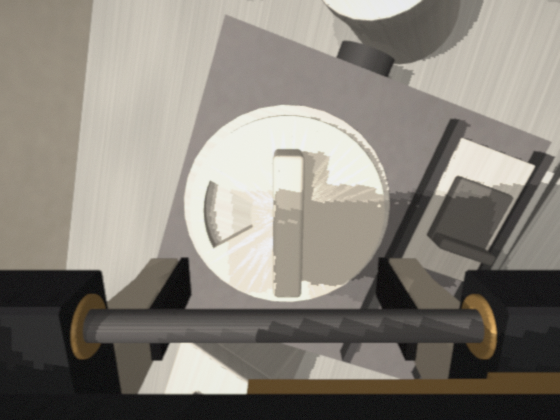

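The wrist view shows the bar at columns 274 to 303 and rows 150 to 297, upright (aligned with tool x). The opening is on the left at (220,210), and the round canister is at the top (380,5), with the tab at (470,215). I check the bar position from this view.

```bash
cat >> h.py <<'E'
def wray(uv,p,r):
    c=ctrl.camera_params("wrist"); M=c["mount"]
    d=np.array([(uv[0]-c["cx"])/c["fx"],-(uv[1]-c["cy"])/c["fy"],-1.])
    return p+r@M[:3,3], r@(M[:3,:3]@d)
def wloc(uv,h,p,r): return (loc(onplane(*wray(uv,p,r),n,mid+n*h))*1e3).round(1)
E
python3 - <<'E'
from h import *
p,r,o=pose()
for nm,uv,h in(("bt",(289,151),.046),("bb",(288,297),.046),("bl",(275,224),.046),("br",(302,224),.046),("dl",(186,200),.012),("dr",(386,205),.012),("dt",(285,113),.012),("db",(286,301),.012),("open o",(206,215),.012),("tab1",(460,178),.022),("tab2",(511,197),.022),("tab3",(431,233),.022),("tab4",(490,252),.022),("deckBR",(226,15),0),("covTL",(463,138),.012),("covTR",(534,158),.012)):
    print(nm,wloc(uv,h,p,r))
E
```

```text
bt [ 56.  -49.5  46. ]
bb [21.6 47.  46. ]
bl [48.2 -1.2 46. ]
br [31.5 -7.2 46. ]
dl [113.   14.8  12. ]
dr [-28.  -31.6  12. ]
dt [ 65.3 -68.6  12. ]
db [14.5 69.5 12. ]
open o [95.8 21.  12. ]
tab1 [-64.9 -69.   22. ]
tab2 [-105.7  -68.9   22. ]
tab3 [-64.2 -25.   22. ]
tab4 [-112.6  -26.2   22. ]
deckBR [ 123.8 -114.6   -0. ]
covTL [-58.7 -95.   12. ]
covTR [-113.3  -99.6   12. ]
```

apply_moves(deltas=[{"fingers": 87,"delta_pos": [-2.7,1.4,30],"angular": [0.2,0,0]},{"fingers": 87,"delta_pos": [-2.7,1.4,60],"angular": [0.2,0,0]},{"fingers": 87,"delta_pos": [-2.7,1.4,85],"angular": [0.2,0,0]},{"fingers": 87,"delta_pos": [-2.7,1.4,97],"angular": [0.2,0,0]},{"fingers": 87,"delta_pos": [-2.7,1.4,102],"angular": [0.2,0,0]},{"fingers": 87,"delta_pos": [-2.7,1.4,102],"angular": [0.2,0,0]},{"fingers": 87,"delta_pos": [-2.7,1.4,102],"angular": [0.2,0,0]}])

```text
clock: 2.65
tool_pos: [0.5874, 0.0355, 0.1344]
orientation: [-155.5, -8.5, -79.4]
force: [-0.1, -1.0, 0.8]
opening: 0.0871
gripper_force: 0.0
```

Run:
```python
from h import *
go(pt(.041,-.001,.017),toolR(np.radians(20)))
```

```text
t 2.65 loc [41.7 -2.5 18. ] dpos [-1.6  0.2  1.1] ang [-0.01 -0.12 -0.41] F [-0.1 -1.   0.8] J [ 18.   4. -57.  66. -12. -69.]
```

The joints show that J6 would leave its range at the end of a 110° turn from this grasp (-69 to -179). I back off along the tool, turn the hand half a turn to the equivalent grasp, and come down again.

apply_moves(deltas=[{"fingers": 87,"delta_pos": [0,0,-35],"angular": [0,0,0]},{"fingers": 87,"delta_pos": [0,0,-60],"angular": [0,0,0]},{"fingers": 87,"delta_pos": [0,0,-65],"angular": [0,0,-8]},{"fingers": 87,"delta_pos": [0,0,-65],"angular": [0,0,-16]},{"fingers": 87,"delta_pos": [0,0,-65],"angular": [0,0,-24]},{"fingers": 87,"delta_pos": [0,0,-65],"angular": [0,0,-32]},{"fingers": 87,"delta_pos": [0,0,-65],"angular": [0,0,-40]},{"fingers": 87,"delta_pos": [0,0,-65],"angular": [0,0,-48]},{"fingers": 87,"delta_pos": [0,0,-65],"angular": [0,0,-56]},{"fingers": 87,"delta_pos": [0,0,-65],"angular": [0,0,-64]}])

```text
clock: 3.65
tool_pos: [0.559, 0.0409, 0.1933]
orientation: [-177.1, -25.7, -13.7]
force: [0.3, 0.5, -0.1]
opening: 0.0869
gripper_force: 0.0
```

Run:
```python
from h import *
go(pt(.041,-.001,.08),toolR(np.radians(20+180)))
```

```text
t 3.65 loc [41.3 -0.6 83.6] dpos [-0.3  0.5  3.7] ang [ 2.0000e-02 -8.0000e-02 -1.1598e+02] F [ 0.3  0.5 -0.1] J [ 31.  -3. -51.  38. -26.  14.]
```

apply_moves(deltas=[{"fingers": 87,"delta_pos": [0,0,0],"angular": [0,0,-8.5]},{"fingers": 87,"delta_pos": [0,0,0],"angular": [0,0,-17]},{"fingers": 87,"delta_pos": [0,0,0],"angular": [0,0,-25.5]},{"fingers": 87,"delta_pos": [0,0,0],"angular": [0,0,-34]},{"fingers": 87,"delta_pos": [0,0,0],"angular": [0,0,-42.5]},{"fingers": 87,"delta_pos": [0,0,0],"angular": [0,0,-51]},{"fingers": 87,"delta_pos": [0,0,0],"angular": [0,0,-59.5]},{"fingers": 87,"delta_pos": [0,0,0],"angular": [0,0,-68]},{"fingers": 87,"delta_pos": [0,0,0],"angular": [0,0,-76.5]},{"fingers": 87,"delta_pos": [0,0,0],"angular": [0,0,-85]}])

```text
clock: 4.65
tool_pos: [0.559, 0.0409, 0.1933]
orientation: [154.6, -4.8, 73.0]
force: [0.2, -0.1, -0.3]
opening: 0.0869
gripper_force: 0.0
```

apply_moves(deltas=[{"fingers": 87,"delta_pos": [0,0,0],"angular": [0,0,-8.5]},{"fingers": 87,"delta_pos": [0,0,0],"angular": [0,0,-17]},{"fingers": 87,"delta_pos": [0,0,0],"angular": [0,0,-25.5]},{"fingers": 87,"delta_pos": [0,0,0],"angular": [0,0,-31]},{"fingers": 87,"delta_pos": [0,0,0],"angular": [0,0,-31]},{"fingers": 87,"delta_pos": [0,0,0],"angular": [0,0,-31]}])

```text
clock: 5.25
tool_pos: [0.5591, 0.0408, 0.193]
orientation: [155.5, 8.4, 100.6]
force: [-0.3, 0.4, 0.1]
opening: 0.0871
gripper_force: 0.0
```

Run:
```python
from h import *
go(pt(.041,-.001,.017),toolR(np.radians(20+180)))
```

```text
t 5.25 loc [41.4 -0.7 83.3] dpos [-0.2 -0.6 66.3] ang [ 0.05  0.   -0.47] F [-0.3  0.4  0.1] J [ 31.  -3. -51.  38. -26. 129.]
```

apply_moves(deltas=[{"fingers": 87,"delta_pos": [0,-0.5,25],"angular": [0,0,0]},{"fingers": 87,"delta_pos": [0,-0.5,45],"angular": [0,0,0]},{"fingers": 87,"delta_pos": [0,-0.5,60],"angular": [0,0,0]},{"fingers": 87,"delta_pos": [0,-0.5,66],"angular": [0,0,0]},{"fingers": 87,"delta_pos": [0,-0.5,66],"angular": [0,0,0]},{"fingers": 50,"delta_pos": [0,-0.5,66],"angular": [0,0,0]},{"fingers": 30,"delta_pos": [0,-0.5,66],"angular": [0,0,0]},{"fingers": 10,"delta_pos": [0,-0.5,66],"angular": [0,0,0]},{"fingers": 10,"delta_pos": [0,-0.5,66],"angular": [0,0,0]},{"fingers": 10,"delta_pos": [0,-0.5,66],"angular": [0,0,0]}])

```text
clock: 6.25
tool_pos: [0.5874, 0.0371, 0.1332]
orientation: [155.5, 8.5, 100.8]
force: [-1.2, -0.9, -0.0]
opening: 0.0524
gripper_force: 0.0
```

apply_moves(deltas=[{"fingers": 10,"delta_pos": [0,0,0],"angular": [0,0,0]},{"fingers": 10,"delta_pos": [0,0,0],"angular": [0,0,0]},{"fingers": 10,"delta_pos": [0,0,0],"angular": [0,0,0]}])

```text
clock: 6.55
tool_pos: [0.5873, 0.0367, 0.1328]
orientation: [155.5, 8.5, 100.8]
force: [-0.3, -1.3, 0.2]
opening: 0.0287
gripper_force: 0.0
```

Run:
```python
from h import *
go(pt(.041,-.001,.017),toolR(np.radians(20+180)))
```

```text
t 6.55 loc [40.8 -1.3 16.7] dpos [ 0.2  0.2 -0.3] ang [-0.    0.05 -0.29] F [-0.3 -1.3  0.2] J [ 18.   4. -57.  68. -11. 110.]
```

Still closing. I wait, then turn.

apply_moves(deltas=[{"fingers": 10,"delta_pos": [0,0,0],"angular": [0,0,0]},{"fingers": 10,"delta_pos": [0,0,0],"angular": [0,0,0]},{"fingers": 10,"delta_pos": [0,0,0],"angular": [0,0,0]},{"fingers": 10,"delta_pos": [0,0,0],"angular": [0,0,0]}])

```text
clock: 6.95
tool_pos: [0.5863, 0.0361, 0.132]
orientation: [155.6, 8.5, 100.7]
force: [-5.1, -0.7, 1.2]
opening: 0.0198
gripper_force: 30.0
```

Run:
```python
from h import *
go(pt(.041,-.001,.017),toolR(np.radians(-90+180)))
```

```text
t 6.95 loc [39.6 -1.9 16.4] dpos [ 0.4  1.6 -0.6] ang [  0.     0.14 109.7 ] F [-5.1 -0.7  1.2] J [ 18.   4. -58.  68. -11. 110.]
```

apply_moves(deltas=[{"fingers": 10,"delta_pos": [0,-1.5,0],"angular": [0,0,3]},{"fingers": 10,"delta_pos": [0,-1.5,0],"angular": [0,0,9]},{"fingers": 10,"delta_pos": [0,-1.5,0],"angular": [0,0,15]},{"fingers": 10,"delta_pos": [0,-1.5,0],"angular": [0,0,21]},{"fingers": 10,"delta_pos": [0,-1.5,0],"angular": [0,0,27]},{"fingers": 10,"delta_pos": [0,-1.5,0],"angular": [0,0,33]},{"fingers": 10,"delta_pos": [0,-1.5,0],"angular": [0,0,39]},{"fingers": 10,"delta_pos": [0,-1.5,0],"angular": [0,0,45]},{"fingers": 10,"delta_pos": [0,-1.5,0],"angular": [0,0,50]},{"fingers": 10,"delta_pos": [0,-1.5,0],"angular": [0,0,54]}])

```text
clock: 7.95
tool_pos: [0.584, 0.0367, 0.1308]
orientation: [158.4, -14.1, 51.2]
force: [-14.9, 5.9, 5.5]
opening: 0.0197
gripper_force: 30.0
```

Run:
```python
from h import *
go(pt(.0395,-.001,.017),toolR(np.radians(-90+180)))
```

```text
t 7.95 loc [36.9 -1.7 16.3] dpos [ 2.   1.7 -0.7] ang [-4.000e-02  1.200e-01  5.561e+01] F [-14.9   5.9   5.5] J [ 17.   4. -58.  68. -11.  55.]
```

apply_moves(deltas=[{"fingers": 10,"delta_pos": [-1,-2.5,0],"angular": [0,0,3]},{"fingers": 10,"delta_pos": [-1,-2.5,0],"angular": [0,0,9]},{"fingers": 10,"delta_pos": [-1,-2.5,0],"angular": [0,0,15]},{"fingers": 10,"delta_pos": [-1,-2.5,0],"angular": [0,0,21]},{"fingers": 10,"delta_pos": [-1,-2.5,0],"angular": [0,0,27]},{"fingers": 10,"delta_pos": [-1,-2.5,0],"angular": [0,0,33]},{"fingers": 10,"delta_pos": [-1,-2.5,0],"angular": [0,0,39]},{"fingers": 10,"delta_pos": [-1,-2.5,0],"angular": [0,0,45]},{"fingers": 10,"delta_pos": [-1,-2.5,0],"angular": [0,0,51]},{"fingers": 10,"delta_pos": [-1,-2.5,0],"angular": [0,0,55]}])

```text
clock: 8.95
tool_pos: [0.583, 0.0393, 0.1302]
orientation: [179.8, -25.7, -6.4]
force: [-3.9, 8.3, -1.4]
opening: 0.0194
gripper_force: 30.0
```

apply_moves(deltas=[{"fingers": 10,"delta_pos": [0,0,0],"angular": [0,0,0]},{"fingers": 10,"delta_pos": [0,0,0],"angular": [0,0,0]}])

```text
clock: 9.15
tool_pos: [0.583, 0.0392, 0.1303]
orientation: [179.7, -25.7, -6.2]
force: [-4.0, 8.3, -0.8]
opening: 0.0198
gripper_force: 30.0
```

Run:
```python
from h import *
go(pt(.0375,-.001,.017),toolR(np.radians(-90+180)))
```

```text
t 9.15 loc [35.6  0.7 16.4] dpos [ 1.8  1.8 -0.6] ang [-0.15  0.06  0.85] F [-4.   8.3 -0.8] J [ 17.   4. -58.  70. -11.  -1.]
```

apply_moves(deltas=[{"fingers": 10,"delta_pos": [-0.5,-1,0],"angular": [0,0,0.8]},{"fingers": 10,"delta_pos": [-0.5,-1.5,0],"angular": [0,0,0.8]},{"fingers": 30,"delta_pos": [-0.5,-1.5,0],"angular": [0,0,0.8]},{"fingers": 50,"delta_pos": [-0.5,-1.5,0],"angular": [0,0,0.8]},{"fingers": 60,"delta_pos": [-0.5,-1.5,0],"angular": [0,0,0.8]},{"fingers": 60,"delta_pos": [-0.5,-1.5,0],"angular": [0,0,0.8]},{"fingers": 60,"delta_pos": [-0.5,-1.5,-10],"angular": [0,0,0.8]},{"fingers": 60,"delta_pos": [-0.5,-1.5,-35],"angular": [0,0,0.8]},{"fingers": 60,"delta_pos": [-0.5,-1.5,-70],"angular": [0,0,0.8]},{"fingers": 60,"delta_pos": [-0.5,-1.5,-105],"angular": [0,0,0.8]}])

```text
clock: 10.15
tool_pos: [0.5367, 0.0451, 0.2255]
orientation: [-180.0, -25.6, -7.2]
force: [1.3, 0.0, 1.1]
opening: 0.0597
gripper_force: 0.0
```

apply_moves(deltas=[{"fingers": 10,"delta_pos": [-20,0,0],"angular": [0,0,0]},{"fingers": 0,"delta_pos": [-50,0,0],"angular": [0,0,0]},{"fingers": 0,"delta_pos": [-80,0,0],"angular": [0,0,0]},{"fingers": 0,"delta_pos": [-80,0,0],"angular": [0,0,0]},{"fingers": 0,"delta_pos": [-80,0,0],"angular": [0,0,0]}])

```text
clock: 10.65
tool_pos: [0.4685, 0.054, 0.1944]
orientation: [-180.0, -25.5, -7.2]
force: [-0.2, 0.5, -0.6]
opening: 0.0255
gripper_force: 0.0
```

Run:
```python
from h import *
go(pt(-.0836,-.048,.06),toolR(np.radians(90)))
im=ctrl.snapshot("wrist"); cv2.imwrite("pics/w2.png",im[:,:,::-1])
```

```text
t 10.65 loc [-40.4   1.2 124.3] dpos [-42.8  49.3  64.6] ang [ 0.01  0.28 -0.05] F [-0.2  0.5 -0.6] J [ 42. -13. -58.  37. -33.  11.]
```

View pics/w2.png

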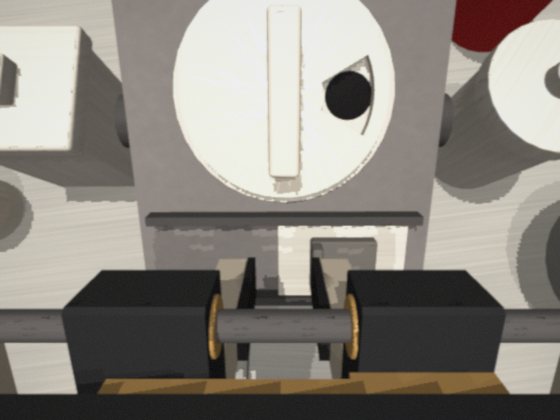

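The opening, at (349,95), now points right over the dark port, and the bar is vertical from (284,8) to (285,175). The cover spans (278..407, 228) and the tab's top edge is at (311..376, 239). I check the cap angle and the tab position numerically.

Run:
```python
from h import *
p,r,o=pose()
im=cv2.imread("pics/w2.png")
print(im[265,300:415:3].mean(1).round())
def edge(rows,c0,c1,s):
    out=[]
    for v in rows:
        g=cv2.GaussianBlur(im,(3,3),0)[v,c0:c1].mean(1); d=np.diff(g)*s; out.append((v,c0+int(d.argmax())))
    return out
rows=range(25,160,10)
L=edge(rows,255,285,-1);Rr=edge(rows,288,315,1)
print(L,Rr)
for nm,uv,h in(("bt",(284,9),.046),("bb",(284.5,168),.046),("covL",(278,228),.012),("covR",(407,228),.012),("ribtl",(311,239),.037),("tabTR",(376,240),.022),("port",(349,95),0),("rail l",(146,214),.014),("rail r",(422,214),.014)):
    print(nm,wloc(uv,h,p,r))
go(pt(-.085,-.042,.06),toolR(0))
```

```text
[211. 210. 210. 166.  30.  25.  26.  93. 147. 149. 148. 149. 148. 148.
 148. 149. 148. 126. 116. 118. 115. 113. 113. 113. 113. 162. 211. 212.
 212. 211. 211. 221. 230. 230. 227. 138. 135. 135. 135.]
[(25, 265), (35, 265), (45, 266), (55, 266), (65, 266), (75, 266), (85, 266), (95, 266), (105, 266), (115, 266), (125, 266), (135, 267), (145, 267), (155, 267)] [(25, 301), (35, 301), (45, 301), (55, 302), (65, 301), (75, 301), (85, 302), (95, 301), (105, 302), (115, 300), (125, 301), (135, 300), (145, 301), (155, 300)]
bt [86.2 -0.1 46. ]
bb [-5.  -0.5 46. ]
covL [-58.7   4.2  12. ]
covR [-58.7 -95.2  12. ]
ribtl [-57.6 -19.3  37. ]
tabTR [-64.6 -69.4  22. ]
port [ 39.1 -47.2   0. ]
rail l [-46.6 103.8  14. ]
rail r [ -46.7 -104.7   14. ]
t 10.7 loc [-40.6   0.8 123.9] dpos [-43.9  42.8  64.3] ang [ 0.3   0.2  89.94] F [-1.   0.5 -1.4] J [ 42. -12. -58.  37. -33.  11.]
```

The cap is square to within about 0.5°, and the pad is at local (-87, -48) mm. I turn the hand 90° so the closed fingertips are only 19 mm wide along the slide, and go above the pad.

apply_moves(deltas=[{"fingers": 0,"delta_pos": [-10,8,0],"angular": [0,0,8]},{"fingers": 0,"delta_pos": [-20,16,0],"angular": [0,0,16]},{"fingers": 0,"delta_pos": [-30,24,0],"angular": [0,0,24]},{"fingers": 0,"delta_pos": [-40,32,0],"angular": [0,0,32]},{"fingers": 0,"delta_pos": [-46,40,5],"angular": [0,0,40]},{"fingers": 0,"delta_pos": [-46,43,10],"angular": [0,0,48]},{"fingers": 0,"delta_pos": [-46,43,15],"angular": [0,0,56]},{"fingers": 0,"delta_pos": [-46,43,20],"angular": [0,0,64]},{"fingers": 0,"delta_pos": [-46,43,25],"angular": [0,0,72]},{"fingers": 0,"delta_pos": [-46,43,30],"angular": [0,0,80]}])

```text
clock: 11.7
tool_pos: [0.4527, 0.0125, 0.1753]
orientation: [-157.6, -3.5, -88.2]
force: [-0.7, 0.5, 0.5]
opening: 0.0006
gripper_force: 0.0
```

apply_moves(deltas=[{"fingers": 0,"delta_pos": [0,0,10],"angular": [0,0,8]},{"fingers": 0,"delta_pos": [0,0,30],"angular": [0,0,10]},{"fingers": 0,"delta_pos": [0,0,34],"angular": [0,0,10]},{"fingers": 0,"delta_pos": [0,0,34],"angular": [0,0,10]}])

```text
clock: 12.1
tool_pos: [0.4713, 0.0102, 0.1528]
orientation: [-158.3, 0.3, -97.1]
force: [0.4, -0.0, 0.0]
opening: 0.0003
gripper_force: 0.0
```

Run:
```python
from h import *
go(pt(-.087,-.042,.025),toolR(0))
im=ctrl.snapshot("wrist"); cv2.imwrite("pics/w3.png",im[:,:,::-1])
```

```text
t 12.1 loc [-51.1 -41.9  83.3] dpos [ 0.5 31.6 60.8] ang [ 4.06  0.27 -0.07] F [ 0.4 -0.   0. ] J [ 34.  -8. -58.  32. -26. -68.]
```

View pics/w3.png

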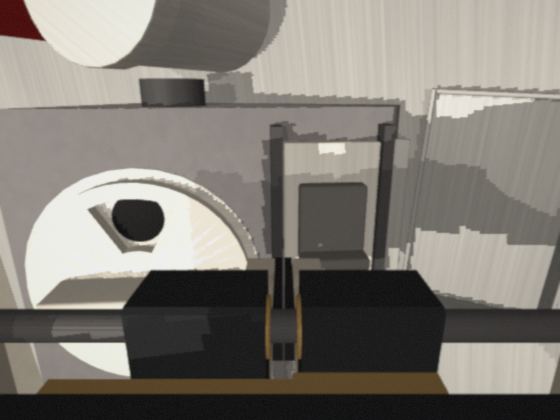

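The crop shows the tab at (333,218), with the hand short of its target: J3 is at its limit because the full tilt is out of reach here. I use a tilt of only 8° with the long side of the hand along the slide (tool y along y, tool x up-slope), which clears the bar and the canisters.

```bash
cat >> h.py <<'E'
def toolS(tdeg):
    t=np.radians(tdeg); nt=Rd@[-np.sin(t),0,np.cos(t)]; return np.c_[Rd@[np.cos(t),0,np.sin(t)],-yy,-nt]
E
python3 - <<'E'
from h import *
go(pt(-.09,-.051,.07),toolS(8))
E
```

```text
t 12.15 loc [-50.9 -41.6  83.8] dpos [ 9.5 38.  16.5] ang [-11.07 -10.57 -89.54] F [-0.5  0.  -0. ] J [ 34.  -8. -58.  32. -26. -68.]
```

apply_moves(deltas=[{"fingers": 0,"delta_pos": [0,0,-15],"angular": [-1,-1,-8]},{"fingers": 0,"delta_pos": [0,0,-20],"angular": [-2,-2,-16]},{"fingers": 0,"delta_pos": [0,0,-20],"angular": [-3,-3,-24]},{"fingers": 0,"delta_pos": [0,5,-20],"angular": [-4,-4,-32]},{"fingers": 0,"delta_pos": [0,10,-15],"angular": [-5,-4.7,-40]},{"fingers": 0,"delta_pos": [0,15,-10],"angular": [-6,-5.6,-48]},{"fingers": 0,"delta_pos": [0,20,-5],"angular": [-7,-6.6,-56]},{"fingers": 0,"delta_pos": [4,25,0],"angular": [-8,-7.5,-64]},{"fingers": 0,"delta_pos": [6,30,5],"angular": [-9,-8.5,-72]},{"fingers": 0,"delta_pos": [8,34,10],"angular": [-10,-9.5,-80]}])

```text
clock: 13.15
tool_pos: [0.4427, 0.0071, 0.1323]
orientation: [-177.4, -8.9, -16.4]
force: [0.4, 0.2, 0.6]
opening: 0.0004
gripper_force: 0.0
```

Run:
```python
from h import *
go(pt(-.09,-.051,.06),toolS(8))
```

```text
t 13.15 loc [-85.3 -48.5  77.1] dpos [ 0.9  2.7 17.7] ang [-1.28 -1.07 -9.14] F [0.4 0.2 0.6] J [ 31.  -3. -45.   7. -40.  38.]
```

apply_moves(deltas=[{"fingers": 0,"delta_pos": [0.9,2.7,9],"angular": [-1.3,-1,-7]},{"fingers": 0,"delta_pos": [0.9,2.7,18],"angular": [-1.3,-1.1,-9.1]},{"fingers": 0,"delta_pos": [0.9,2.7,18],"angular": [-1.3,-1.1,-9.1]},{"fingers": 0,"delta_pos": [0.9,2.7,18],"angular": [-1.3,-1.1,-9.1]}])

```text
clock: 13.55
tool_pos: [0.4458, 0.0042, 0.1146]
orientation: [-180.0, -8.0, -7.6]
force: [-0.5, 0.2, -0.7]
opening: 0.0001
gripper_force: 0.0
```

Run:
```python
from h import *
go(pt(-.09,-.051,.024),toolS(8))
im=ctrl.snapshot("wrist"); cv2.imwrite("pics/w4.png",im[:,:,::-1])
```

```text
t 13.55 loc [-89.8 -51.   59.6] dpos [10.8 -0.1 34. ] ang [ 0.02  0.01 -0.47] F [-0.5  0.2 -0.7] J [ 30.   0. -45.   8. -39.  46.]
```

View pics/w4.png

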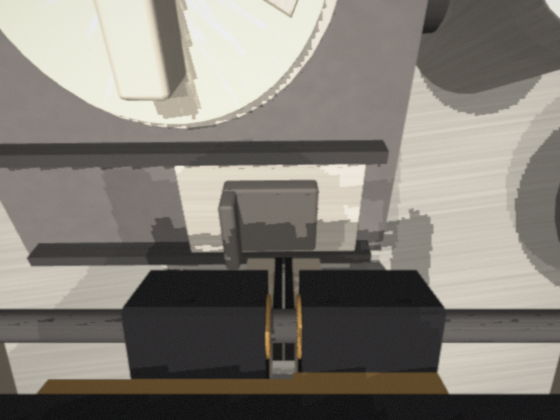

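The wrist view shows the tab flat at columns 240 to 318 and rows 188 to 250, the rib at columns 221 to 240 on its left, and the cap untouched. I check the pad centre from this view.

Run:
```python
from h import *
p,r,o=pose()
for nm,uv,h in(("L",(240,220),.022),("R",(318,220),.022),("T",(278,186),.022),("B",(278,250),.022),("ribtop",(221,220),.037),("covL",(186,215),.012),("covR",(362,215),.012)): print(nm,wloc(uv,h,p,r))
```

```text
L [-85.7 -27.7  22. ]
R [-86.1 -70.4  22. ]
T [-64.1 -48.8  22. ]
B [-107.6  -48.2   22. ]
ribtop [-74.4 -20.4  37. ]
covL [-89.2   4.5  12. ]
covR [-90.2 -96.8  12. ]
```

apply_moves(deltas=[{"fingers": 0,"delta_pos": [4,0,12],"angular": [0,0,-0.5]},{"fingers": 0,"delta_pos": [7,0,22],"angular": [0,0,-0.5]},{"fingers": 0,"delta_pos": [9,0,28],"angular": [0,0,-0.5]},{"fingers": 0,"delta_pos": [10,0,31],"angular": [0,0,-0.5]},{"fingers": 0,"delta_pos": [10,0,31],"angular": [0,0,-0.5]}])

```text
clock: 14.1
tool_pos: [0.4601, 0.0022, 0.0846]
orientation: [179.9, -7.9, -7.1]
force: [0.4, -0.1, 0.3]
opening: 0.0002
gripper_force: 0.0
```

Run:
```python
from h import *
go(pt(-.09,-.051,.016),toolS(8))
```

```text
t 14.1 loc [-89.9 -51.3  26.3] dpos [ 3.2 -0.3  9.9] ang [0.06 0.06 0.05] F [ 0.4 -0.1  0.3] J [ 29.   4. -46.   9. -33.  47.]
```

apply_moves(deltas=[{"fingers": 0,"delta_pos": [1,0,3],"angular": [0,0,0]},{"fingers": 0,"delta_pos": [1.5,0,5],"angular": [0,0,0]},{"fingers": 0,"delta_pos": [2,0,7],"angular": [0,0,0]},{"fingers": 0,"delta_pos": [2,0,7],"angular": [0,0,0]}])

```text
clock: 14.5
tool_pos: [0.4633, 0.0019, 0.0783]
orientation: [180.0, -8.0, -7.0]
force: [-1.6, -0.9, 4.1]
opening: 0.0006
gripper_force: 2.1
```

Run:
```python
from h import *
go(pt(-.09,-.051,.016),toolS(8))
```

```text
t 14.5 loc [-89.7 -51.1  19.3] dpos [ 0.8 -0.1  3.2] ang [ 0.02 -0.    0.07] F [-1.6 -0.9  4.1] J [ 29.   5. -46.   9. -32.  47.]
```

apply_moves(deltas=[{"fingers": 0,"delta_pos": [0.7,0,2],"angular": [0,0,0]},{"fingers": 0,"delta_pos": [0.8,0,3.5],"angular": [0,0,0]},{"fingers": 0,"delta_pos": [0.8,0,3.5],"angular": [0,0,0]},{"fingers": 0,"delta_pos": [0.8,-3,3.5],"angular": [0,0,0]},{"fingers": 0,"delta_pos": [0.8,-6,3.5],"angular": [0,0,0]},{"fingers": 0,"delta_pos": [0.8,-10,3.5],"angular": [0,0,0]},{"fingers": 0,"delta_pos": [0.8,-14,3.5],"angular": [0,0,0]}])

```text
clock: 15.2
tool_pos: [0.4663, 0.0158, 0.0758]
orientation: [180.0, -8.0, -7.0]
force: [-8.1, -0.8, 17.8]
opening: 0.0005
gripper_force: 9.6
```

Run:
```python
from h import *
go(pt(-.09,-.051,.016),toolS(8))
```

```text
t 15.2 loc [-89.7 -37.   16.5] dpos [-0.1 14.   0.6] ang [ 0.02 -0.04  0.07] F [-8.1 -0.8 17.8] J [ 30.   6. -46.   9. -32.  45.]
```

apply_moves(deltas=[{"fingers": 0,"delta_pos": [0,-5,-0.5],"angular": [0,0,0]},{"fingers": 0,"delta_pos": [0,-12,-0.7],"angular": [0,0,0]},{"fingers": 0,"delta_pos": [0,-20,-0.7],"angular": [0,0,0]},{"fingers": 0,"delta_pos": [0,-28,-0.7],"angular": [0,0,0]},{"fingers": 0,"delta_pos": [0,-36,-0.7],"angular": [0,0,0]},{"fingers": 0,"delta_pos": [0,-44,-0.7],"angular": [0,0,0]},{"fingers": 0,"delta_pos": [0,-51,-0.7],"angular": [0,0,0]},{"fingers": 0,"delta_pos": [0,-58,-0.7],"angular": [0,0,0]},{"fingers": 0,"delta_pos": [0,-62,-0.7],"angular": [0,0,0]},{"fingers": 0,"delta_pos": [0,-66,-0.7],"angular": [0,0,0]}])

```text
clock: 16.2
tool_pos: [0.4743, 0.0816, 0.0761]
orientation: [180.0, -8.0, -7.0]
force: [-6.6, -0.8, 11.7]
opening: 0.0003
gripper_force: 6.4
```

Run:
```python
from h import *
go(pt(-.09,.037,.016),toolS(8))
```

```text
t 16.2 loc [-89.8  29.3  16.9] dpos [ 0.2 -7.7  0.9] ang [ 0.01 -0.02  0.08] F [-6.6 -0.8 11.7] J [ 38.   7. -45.  11. -32.  37.]
```

apply_moves(deltas=[{"fingers": 0,"delta_pos": [0,-2,0],"angular": [0,0,0]},{"fingers": 0,"delta_pos": [0,-4,0],"angular": [0,0,0]},{"fingers": 0,"delta_pos": [0,-6,0],"angular": [0,0,0]},{"fingers": 0,"delta_pos": [0,-8,0],"angular": [0,0,0]},{"fingers": 0,"delta_pos": [0,-9,0],"angular": [0,0,0]},{"fingers": 0,"delta_pos": [0,-9,0],"angular": [0,0,0]}])

```text
clock: 16.8
tool_pos: [0.4743, 0.0886, 0.0757]
orientation: [179.8, -7.9, -7.0]
force: [-5.8, -7.6, 13.0]
opening: 0.0005
gripper_force: 6.9
```

Run:
```python
from h import *
go(pt(-.09,.037,.016),toolS(8))
p=pose()[0]
im=ctrl.snapshot("wrist"); cv2.imwrite("pics/w5.png",im[:,:,::-1])
```

```text
t 16.8 loc [-90.7  36.3  16.9] dpos [ 1.  -0.7  0.6] ang [0.18 0.09 0.05] F [-5.8 -7.6 13. ] J [ 39.   8. -45.  11. -33.  36.]
```

View pics/w5.png

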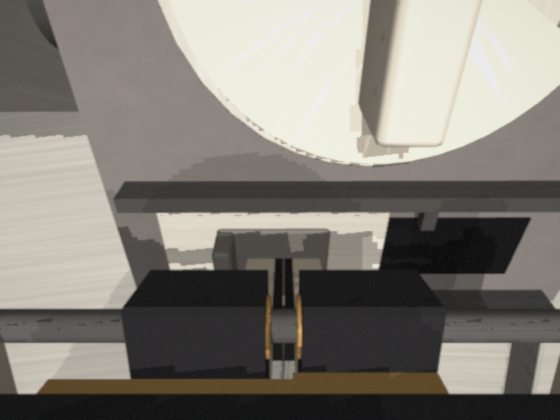

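The outlet is exposed at (388..525, 218..275), the cover is at the left end, and a 7.6 N lateral force marks the end stop. I lift off along the normal, then check.

apply_moves(deltas=[{"fingers": 0,"delta_pos": [-1,0,-3],"angular": [0,0,0]},{"fingers": 0,"delta_pos": [-2,0,-7],"angular": [0,0,0]},{"fingers": 0,"delta_pos": [-4,0,-13],"angular": [0,0,0]},{"fingers": 0,"delta_pos": [-7,1,-22],"angular": [0,0,0]},{"fingers": 0,"delta_pos": [-14,3,-45],"angular": [0,0,0]},{"fingers": 0,"delta_pos": [-25,3,-80],"angular": [0,0,0]},{"fingers": 0,"delta_pos": [-30,3,-115],"angular": [0,0,0]},{"fingers": 0,"delta_pos": [-30,3,-140],"angular": [0,0,0]},{"fingers": 0,"delta_pos": [-30,3,-140],"angular": [0,0,0]},{"fingers": 0,"delta_pos": [-30,3,-140],"angular": [0,0,0]}])

```text
clock: 17.85
tool_pos: [0.4261, 0.094, 0.211]
orientation: [-179.9, -8.1, -7.0]
force: [-0.1, 0.7, 0.2]
opening: 0.0005
gripper_force: 0.0
```

Run:
```python
from h import *
go(pt(-.09,.037,.016),toolS(8))
im=ctrl.snapshot("wrist"); cv2.imwrite("pics/w6.png",im[:,:,::-1])
```

```text
t 17.85 loc [-75.5  35.6 159.7] dpos [ 30.   -1.  141.4] ang [-0.13 -0.08  0.08] F [-0.1  0.7  0.2] J [ 44.  -7. -37.   8. -55.  34.]
```

View pics/w6.png

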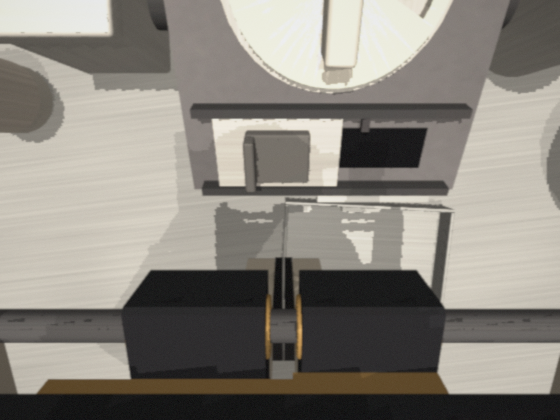

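The cover is now at columns 215 to 341, the tab is up at (282,157), and the outlet is exposed at (385,147). I check the opening numerically.

Run:
```python
from h import *
p,r,o=pose()
for nm,uv,h in(("covL",(215,153),.012),("covR",(341,153),.012),("tabL",(255,157),.022),("tabR",(310,157),.022),("barBL",(326,66),.046),("barBR",(355,67),.046),("barUL",(331,10),.046),("barUR",(362,10),.046)): print(nm,wloc(uv,h,p,r))
```

```text
covL [-86.7  89.8  12. ]
covR [-86.4 -11.9  12. ]
tabL [-85.   56.8  22. ]
tabR [-84.9  13.8  22. ]
barBL [-10.3   8.6  46. ]
barBR [-10.8  -9.4  46. ]
barUL [20.4  7.8 46. ]
barUR [20.4 -9.8 46. ]
```

```bash
python3 -c "
from plant import ctrl
print(ctrl.close_job())"
```

```text
the job is handed in; nothing more can be done
None
```

The job is handed in, though I haven't seen the verdict: by the last wrist view the cap points at the round canister's side (right) to within about 1°, the cover is open by about 85 mm with the tab up, the arm is clear of everything, and I never touched the pan, bottle or bowl.

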